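Uncap and refit the selector, then start the light source

TASK

First lift the red cap off the light controller's selector shaft and put it in the clear tray. Then put the loose black handle on the bare square shaft, pushed fully down and with its pointed nose over the white tab of the shaft's collar. Turn the selector with it until the nose points at the blue dot, and only then press the green button fully in and let it come back out. Leave the tray, dish, screwdriver and lens mount where they are.

Things in the scene. Friction and masses are not known exactly. Their poses are not given: they have to be found in the camera images.
- cap: Loose red plastic cap, 50 g: an upturned round cup 60 mm tall, 47 mm across at its rim, 42 mm at its closed top, walls 4 mm. It stands loosely over the square shaft on the selector's collar, hiding the shaft but not the white tab. Origin: centre of its open underside, z to its closed top.
- cap_mid (a point): Point on the cap's axis half way up, 30 mm above its rim.
- controller: Fixed grey and orange light controller lying on the bench, 190 x 270 x 70 mm (x, y, z), its white control face on top at 70 mm above the bench. Origin: centre of its underside; its x and y axes run along its sides. It carries the selector shaft, four dots around it and the green button.
- selector_seat (a point): Centre of the top of the selector's black collar (radius 36, 8 mm thick), 78 mm above the bench on the shaft's axis: the handle's underside sits here. A steel shaft 20 x 20 mm stands on it, 20 mm tall, the upper 8 mm tapering to 13 mm; its flats are square to this frame. x turns with the shaft and points along the collar's white tab (9 mm wide, out to 53 mm, 1 mm below the collar's top).
- selector (a joint): Angle of the selector shaft: 0 at the off notch (black dot), growing clockwise seen from above. It clicks into four notches, at 0, 0.5, 1.0 and 1.5 rad; about 0.2 N m carries it over a hump.
- handle: Loose black handle, 160 g, standing on its square hub, 50 x 50 x 26 mm, with a square bore 21.6 mm wide, 22 mm deep, open below, parallel to the hub. On top a grip bar 90 long (x), 20 wide (y), 36 mm tall, its top 62 mm up; a pointed nose at +x reaches 55 mm from the axis, a white line on top runs to it. Origin: centre of the underside, on the bore's axis; x to the nose.
- handle_grip (a point): Point on the handle's axis inside the grip bar, 50 mm above its underside: a good place for the TCP, fingers closing across the bar (along the handle's y), tips 5 mm above the hub.
- handle_aim (a point): Point that the handle points at: 75 mm from its axis, straight ahead of the nose, level with its underside. With the handle seated and turned to a dot, it lies over that dot's centre.
- mark_blue: Flat blue dot, 18 mm across, on the control face, 75 mm from the shaft's axis at one of the notches 0.5, 1.0 and 1.5 rad; origin at its centre. Yellow and red dots take the other two.
- mark_yellow: Flat yellow dot, 18 mm across, like the blue one.
- mark_red: Flat red dot, 18 mm across, like the blue one.
- start (a joint): Travel of the green start button, m: 0 out, 0.007 fully in; it springs back and takes 6 N when fully in.
- start_top (a point): Centre of the top of the green button (34 mm across, in a black housing 50 mm across and 12 mm tall), 22 mm above the control face when out. It is pressed straight down.
- dish: Round glass dish, 90 mm across, 18 mm tall. Bystander; origin at the centre of its underside.
- tray: Clear open tray with a blue floor, 110 x 140 x 25 mm (x, y, z), walls and floor 3 mm thick; where the cap goes. Origin at the centre of its underside.
- screwdriver: Yellow-handled screwdriver, 180 mm long, lying on the bench. Bystander.
- lens_mount: Lens in a black ring on a post and foot, 123 mm tall, foot 60 x 60 mm. Bystander; origin at the centre of its underside.
Mind the look-alikes: they are no part of the job. What is shaped like the handle but yellow is not meant.

How it is judged (in metres and radians):
On the way, in this order (a step that is already met when the one before it is completed fails the run):
1. the red cap lies in the tray, let go (x of cap_mid in the frame of tray between -0.055 and 0.055 m and y of cap_mid in the frame of tray between -0.07 and 0.07 m and z of cap_mid in the frame of tray between 0 and 0.05 m and contact force between the fingers and cap below 0.5 N), for 0.2 s.
2. the handle is seated fully down on the shaft, its nose over the white tab (z of handle in the frame of selector_seat between -0.004 and 0.004 m and horizontal distance between handle and selector_seat below 0.005 m and angle between handle's own z axis and vertical below 0.08 rad and x of handle_aim in the frame of selector_seat above 0.06 m and y of handle_aim in the frame of selector_seat between -0.014 and 0.014 m), for 0.2 s.
3. the seated handle points at the blue dot (all of step 2 and horizontal distance between handle_aim and mark_blue below 0.014 m), for 0.3 s.
4. the green button is pressed fully in (value of joint start above 0.005 m and horizontal distance between handle_aim and mark_blue below 0.014 m), for 0.05 s.
At the end, for the whole second after the job is handed in: Cap in the tray (its middle over the floor, under 50 mm up). Handle at rest, fully down (within 4 mm of the collar, 5 mm of the shaft's axis, tilt under 0.08 rad), its aim point within 14 mm of the white tab's line and within 14 mm of the blue dot's centre; green button out again (under 1.5 mm) (all of step 3 and x of cap_mid in the frame of tray between -0.055 and 0.055 m and y of cap_mid in the frame of tray between -0.07 and 0.07 m and z of cap_mid in the frame of tray between 0 and 0.05 m and value of joint start below 0.0015 m and linear speed of handle below 0.03 m/s); the robot touches nothing.
It fails at once if the green button is pressed (over 3 mm) while the handle does not point at the blue dot (value of joint start above 0.003 m and not (horizontal distance between handle_aim and mark_blue below 0.016 m)).
It fails at once if the glass dish is moved by more than 30 mm (distance of dish from where it was at the start of the episode above 0.03 m).
It fails at once if the tray is moved by more than 30 mm (distance of tray from where it was at the start of the episode above 0.03 m).
It fails at once if the screwdriver is moved by more than 30 mm (distance of screwdriver from where it was at the start of the episode above 0.03 m).
It fails at once if the lens mount is moved by more than 30 mm (distance of lens_mount from where it was at the start of the episode above 0.03 m).
It also fails if it takes over 69 s, if anything falls off the work surface, if the arm or the gripper's body presses on something with over 40 N, if the wrist force passes 120 N, or if a joint passes its speed limit or range.

ROBOT

A 6-joint arm with a two-finger parallel gripper is mounted at the origin on the work surface. World frame = base frame: x ahead of the robot, y to its left, z up, the work surface at z = 0. Lengths are in m, angles in degrees, forces in N, time in s.
With the tool pointing down it reaches from about 0.4 to 0.825 m from the base axis. Payload 7 kg.
Tool frame: the origin (TCP) lies between the finger pads, 19 mm behind the fingertips; this is the grasp point; z points along the fingers, y is the line along which they close (so a half turn about z gives the same grasp; the last joint's range is limited). The gripper opens to 88 mm and grips with 3 to 60 N. Pads are 19 mm wide; open, the fingers measure 130 mm over their backs; the gripper's body (78 mm by 193 mm) begins 47 mm behind the grasp point.
Start: joints at [-48.982, 20.546, 0.682, 0, -70.136, -16.507], TCP at [0.28, -0.614, 0.245] pointing down, gripper open.
Joint ranges: [-176.03, 176.03], [-82.01, 121.73], [-58.28, 71.71], [-173.87, 95.51], [-174.79, -0.11], [-173.66, 173.66]. Speed limits (degrees/s): [136.94, 136.94, 172.46, 180, 180, 180].

INTERFACE

Orientations are given as [roll, pitch, yaw] about the fixed x, y, z axes, in that order (R = Rz(yaw) Ry(pitch) Rx(roll)).
In Python, from plant import get_obs, snapshot, close_job, spot_in, spot_point gives the robot as it stands.
- The arm moves only by the tool play_rows, never from a script. Its argument "plan" is a list of rows, each a list of 6 numbers: the shift along the tool's x, y, z in cm, then the turn, a rotation vector about the tool's x, y, z in degrees. A call has 1 to 20 rows; each row shifts and turns the commanded pose from where the row before left it, along the tool's axes as they then stand; what a row does not reach is not made up. A row lasts 1/12 s, in which the tool goes at most 41.7 mm and 7.16 degrees, less where a joint would pass 70% of its speed; a pose out of reach is approached as far as the arm can. A call is refused whole if a number of a shift passes 4.17 or a number of a turn 7.16, either way. A call with a gripper value outside its range is refused whole. "grip" is the finger opening in cm, from 0 to 8.76, set as the call begins (left out, the last holds). The fingers move at their own pace and stop on an object; the grip force is fixed at half the most. Time passes only in rows, so rows that do not move let the fingers close. It gives the time, the measured TCP pose, the force, the opening and the grip force at its end, in the units of the state.
- get_obs(): the state, without advancing time (a new reading comes with each control period).
- snapshot(name): name is "scene" or "top" or "wrist"; returns a dict with "frame" (480x640x3 uint8, red, green, blue), "fx", "fy", "cx", "cy" (pixels), "k1" (the pictures are not rectified: a ray, as slopes to the right and down, at radius r is drawn at 1 + k1 r^2 times it, then the intrinsics apply), "position" and "attitude" of the camera in the world. Camera axes: x right, y down, z forward; pixel columns grow to the right and rows downward; lengths in m; the calibration is good to about 2 mm. A picture is of the moment at which its call begins. There is no depth.
- close_job(): hands the job in; it is judged then, once.
Trained networks look in the newest picture that a camera, given by its name, has taken for a name from the list of things; names that differ only in an ending like _2 or _b are one class to them, and where a whole thing is asked for, a point or a joint stands for the part that bears it (a point fixed in the world has none). Each returns a list of dicts, best first, with "score" (0 to 1); they miss things now and then, are a little off and sometimes report something else, mostly with a low value. They report only what shows in the picture. A call takes as long as a camera call. They do not tell look-alikes from the thing itself.
- spot_in(camera, thing): "position" ([x, y, z] in m, in world coordinates, good to about 4 mm: the middle of the surface that is visible of it).
- spot_point(camera, thing): "position" ([x, y, z] in m, in world coordinates, good to about 4 mm: a listed point, or the origin of a listed thing).
The state is a dict: "clock": time; "joint_pos": joint angles; "qvel": joint speeds; "tau": joint torques, N m; "tool_pos": TCP position; "orientation": TCP orientation; "force": force on the tool from outside, world axes, zero at the start; "moment": the same for the moment, N m; "opening": finger opening in m; "gripper_force": force on a finger pad.
Only numpy, scipy, OpenCV 4.12 (cv2) and the standard library are available. Lean on these libraries where they do the work, as an engineer would, in place of code of your own. Each camera call takes 0.05 s, during which the arm holds its last target. There are 200 camera calls.

## Working session

There is one attempt and no reset: what is moved stays moved. The work goes in short steps, Python scripts to look and compute and a tool call to move; the robot and the scene stay as the last step left them, time stands still between calls to the robot, and variables do not carry over. Pictures are saved under pics/ and viewed, at most 10 in all, crops included, and the job is handed in when it is done.

Besides the shell and the picture viewer there is one more tool, called after "Emit:" by a JSON object that holds its "method" and its "body". play_rows: Moves the arm, as the interface text tells. Its arguments: {"type":"object","properties":{"plan":{"type":"array","items":{"type":"array","items":{"type":"number"}}},"grip":{"type":"number"}},"required":["plan"]}

```bash
mkdir -p pics; ls
cat > h.py <<'E'
import numpy as np, cv2
from plant import get_obs, snapshot, close_job, spot_in, spot_point
from scipy.spatial.transform import Rotation as R
def save(s,n): cv2.imwrite('pics/'+n+'.png',s['frame'][:,:,::-1])
E
python3 - <<'E'
from h import *
o=get_obs();print(o)
for c in ['scene','top']:
    s=snapshot(c);save(s,c+'0')
    print(c,{k:v for k,v in s.items() if k!='frame'})
    for t in ['cap','cap_mid','handle','handle_grip','handle_aim','selector_seat','mark_blue','mark_yellow','mark_red','start_top','tray','dish','controller','lens_mount','screwdriver']:
        print(t,[(np.round(d['position'],3).tolist(),round(d['score'],2)) for d in spot_point(c,t)][:3])
E
```

```text
pics
{'clock': 0.0, 'joint_pos': array([-4.89823245e+01,  2.05905767e+01,  6.35725603e-01, -2.07009483e-02,
       -7.01372550e+01, -1.65089728e+01]), 'qvel': array([-0.06075344, -0.06025367,  0.08458074,  0.02936269,  0.09242029,
        0.04775398]), 'tau': array([ 1.07157219e-03, -5.82715917e+01,  2.93065041e+01,  6.99700803e+00,
        7.05625236e-03, -1.87296123e-04]), 'tool_pos': array([ 0.27982813, -0.61376697,  0.24444536]), 'orientation': array([ 1.79906160e+02, -7.51775435e-03, -1.55498340e+02]), 'force': array([-0.09911782,  1.3259274 ,  0.55949056]), 'moment': array([-0.00463824,  0.00603934,  0.0195744 ]), 'gripper_force': 0.0, 'opening': 0.08774842443330806}
scene {'fx': 489.7438185950224, 'fy': 489.7438185950224, 'cx': 316.9625548163316, 'cy': 246.42529908260707, 'k1': -0.10321567466824712, 'position': array([ 1.12759186, -0.72909956,  0.8983952 ]), 'attitude': array([-129.93294704,   -0.13272125,   37.70747091])}
cap [([0.555, 0.169, 0.078], 0.86)]
cap_mid [([0.553, 0.172, 0.106], 0.6)]
handle [([0.362, -0.052, 0.005], 0.9), ([0.32, -0.212, -0.0], 0.7), ([0.447, -0.1
[... 1138 characters left out ...]
 0.84), ([0.362, -0.051, 0.0], 0.7)]
handle_grip [([0.447, -0.167, 0.051], 0.88), ([0.367, -0.054, 0.054], 0.78), ([0.319, -0.211, 0.051], 0.75)]
handle_aim []
selector_seat [([0.551, 0.17, 0.082], 0.57)]
mark_blue [([0.623, 0.208, 0.068], 0.53)]
mark_yellow [([0.596, 0.234, 0.068], 0.45)]
mark_red [([0.556, 0.174, 0.105], 0.52), ([0.554, 0.173, 0.075], 0.43), ([0.633, 0.175, 0.07], 0.39)]
start_top [([0.452, -0.166, 0.051], 0.26)]
tray [([0.675, -0.182, 0.003], 0.7)]
dish [([0.528, -0.374, -0.002], 0.92)]
controller [([0.574, 0.15, 0.002], 0.7), ([0.596, 0.234, 0.073], 0.69)]
lens_mount [([0.437, 0.457, 0.003], 0.92), ([0.619, 0.207, 0.068], 0.59)]
screwdriver [([0.779, 0.195, -0.0], 0.76)]
```

View pics/top0.png

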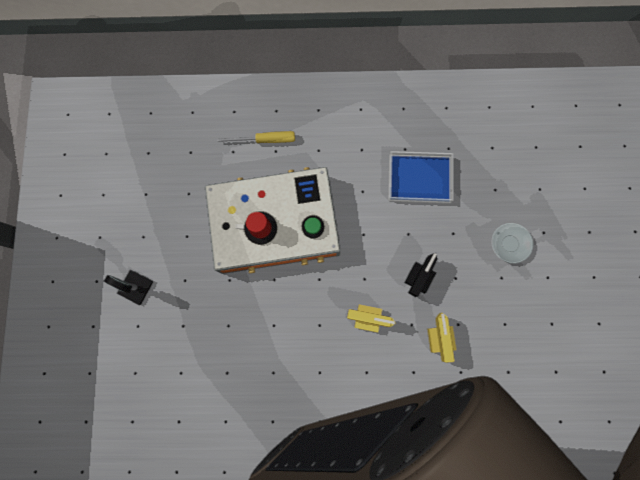

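View pics/scene0.png

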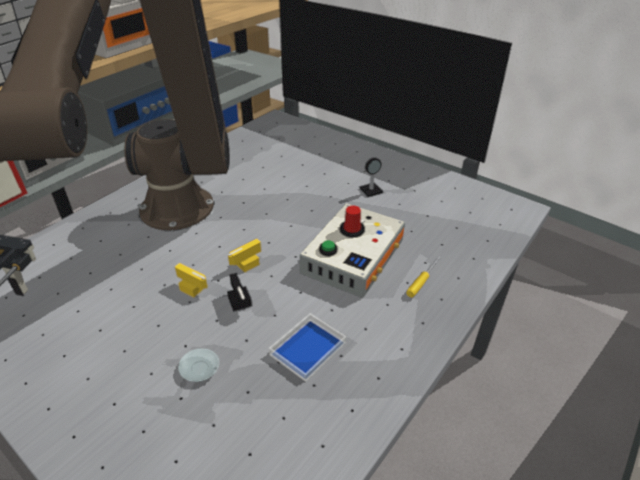

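The top view shows the red cap at (258,224), with the dots black (226,226), yellow (232,210), blue (245,198) and red (262,194). The green button is at (313,226). The black handle is at (422,274) with its nose toward the upper right, and the tray is at (421,177). In the scene view the black handle at (238,293) is the right one, and the two yellow ones beside it are decoys. I'll pass over the handle with the wrist camera first.

Emit:
{"method": "play_rows", "body": {"plan": [[-2.82, 2.78, -0.4, 0, 0, 0], [-2.82, 2.78, -0.4, 0, 0, 0], [-2.82, 2.78, -0.4, 0, 0, 0], [-2.82, 2.78, -0.4, 0, 0, 0], [-2.82, 2.78, -0.4, 0, 0, 0], [-2.82, 2.78, -0.4, 0, 0, 0], [-2.82, 2.78, -0.4, 0, 0, 0], [-2.82, 2.78, -0.4, 0, 0, 0], [-2.82, 2.78, -0.4, 0, 0, 0], [-2.82, 2.78, -0.4, 0, 0, 0], [-2.82, 2.78, -0.4, 0, 0, 0], [-2.82, 2.78, -0.4, 0, 0, 0], [0, 0, 0, 0, 0, 0], [0, 0, 0, 0, 0, 0]], "grip": 8.7}}

```text
clock: 2.77
tool_pos: [0.4503, -0.1683, 0.2939]
orientation: [-180.0, 0.1, -155.2]
force: [-0.0, 1.0, -0.2]
opening: 0.0873
gripper_force: 0.0
```

```bash
cat >> h.py <<'E'
def rot(s): return R.from_euler('xyz',s['attitude'],degrees=True).as_matrix()
def pix2w(s,uv,z):
    uv=np.atleast_2d(np.float64(uv)); K=np.array([[s['fx'],0,s['cx']],[0,s['fy'],s['cy']],[0,0,1]])
    n=cv2.undistortPoints(uv[:,None],K,np.array([s['k1'],0,0,0]))[:,0]
    d=np.c_[n,np.ones(len(n))]@rot(s).T; p=s['position']
    return p+d*((z-p[2])/d[:,2])[:,None]
def spots(c,ts):
    for t in ts: print(c,t,[(np.round(d['position'],4).tolist(),round(d['score'],2)) for d in spot_point(c,t)][:3])
def pose():
    o=get_obs(); print('t',round(o['clock'],2),'pos',np.round(o['tool_pos'],4),'ori',np.round(o['orientation'],2),'q',np.round(o['joint_pos'],1),'F',np.round(o['force'],1),'open',round(o['opening'],4)); return o
def delta(tgt,yaw=None):
    o=get_obs(); M=R.from_euler('xyz',o['orientation'],degrees=True)
    D=np.array(tgt)-o['tool_pos']; print('tool delta cm',np.round(100*M.inv().apply(D),2))
    if yaw is not None:
        T=R.from_euler('xyz',[180,0,yaw],degrees=True); print('rotvec tool deg',np.round((M.inv()*T).as_rotvec(degrees=True),2))
E
python3 - <<'E'
from h import *
pose(); s=snapshot('wrist'); save(s,'w1'); print(s['position'],s['attitude'],s['fx'])
np.savez('w1.npz',**s)
spots('wrist',['handle','handle_grip','handle_aim','tray'])
E
```

```text
t 2.77 pos [ 0.4503 -0.1683  0.2939] ori [-1.7998e+02  6.0000e-02 -1.5524e+02] q [  3.    0.1 -18.4  -0.  -71.4 -68.3] F [-0.   1.  -0.2] open 0.0873
[ 0.37455487 -0.20207557  0.43367251] [1.62301890e+02 2.53210027e-03 1.14749500e+02] 426.1028179142527
wrist handle [([0.3623, -0.0528, 0.0023], 0.89), ([0.3179, -0.2108, -0.0016], 0.74), ([0.452, -0.1704, 0.0004], 0.68)]
wrist handle_grip [([0.3638, -0.0554, 0.0484], 0.94), ([0.3179, -0.2063, 0.0512], 0.63), ([0.4503, -0.1675, 0.0472], 0.55)]
wrist handle_aim []
wrist tray []
```

View pics/w1.png

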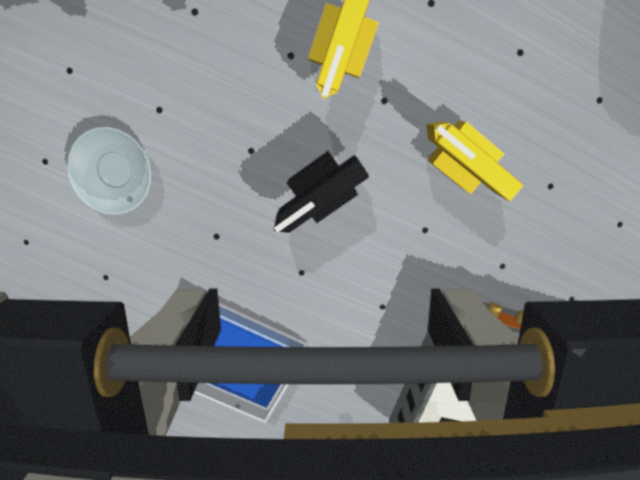

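The wrist view shows the black handle at (322,190) with its white line from about (313,204) to (277,230), nose toward lower left. The decoys are at (345,40) and (475,160). Now I'll get the handle's yaw from the line and move over to the cap.

```bash
cat >> h.py <<'E'
def whiteline(s,box,z,thr=170):
    x0,y0,x1,y1=box; g=s['frame'][y0:y1,x0:x1].min(2)
    n,l,st,_=cv2.connectedComponentsWithStats((g>thr).astype('uint8'))
    k=1+st[1:,4].argmax(); ys,xs=np.nonzero(l==k); P=pix2w(s,np.c_[xs+x0,ys+y0],z)[:,:2]
    vx,vy,cx,cy=cv2.fitLine(P.astype('float32'),cv2.DIST_L2,0,.01,.01).ravel()
    t=(P-[cx,cy])@[vx,vy]; print('line px',len(xs),'dir deg',np.degrees(np.arctan2(vy,vx)),'ends',np.array([cx,cy])+t.min()*np.array([vx,vy]),np.array([cx,cy])+t.max()*np.array([vx,vy]))
E
python3 - <<'E'
from h import *
s=dict(np.load('w1.npz'))
whiteline(s,(262,190,328,238),.062,215)
print(pix2w(s,[[276,231],[345,152],[368,175]],.062))
delta([.50,.20,.30],-155)
E
```

```text
line px 152 dir deg -29.542944 ends [ 0.46027676 -0.1748621 ] [ 0.49502222 -0.19455453]
[[ 0.49670958 -0.19394385  0.062     ]
 [ 0.4057858  -0.1675601   0.062     ]
 [ 0.4154039  -0.14056011  0.062     ]]
tool delta cm [-19.98  31.7   -0.69]
rotvec tool deg [ 0.01 -0.02 -0.59]
```

Emit:
{"method": "play_rows", "body": {"plan": [[-2.62, 2.94, 0, 0, 0, 0], [-2.62, 2.94, 0, 0, 0, 0], [-2.62, 2.94, 0, 0, 0, 0], [-2.62, 2.94, 0, 0, 0, 0], [-2.62, 2.94, 0, 0, 0, 0], [-2.62, 2.94, 0, 0, 0, 0], [-2.62, 2.94, 0, 0, 0, 0], [-2.62, 2.94, 0, 0, 0, 0], [-2.62, 2.94, 0, 0, 0, 0], [0, 0, 0, 0, 0, 0], [0, 0, 0, 0, 0, 0]]}}

```text
clock: 3.93
tool_pos: [0.5549, 0.1689, 0.2921]
orientation: [-180.0, -0.1, -155.5]
force: [-0.1, 0.5, 0.4]
opening: 0.0871
gripper_force: 0.0
```

Run:
```python
from h import *
pose(); s=snapshot('wrist'); save(s,'w2'); np.savez('w2.npz',**s)
spots('wrist',['cap','cap_mid','selector_seat','mark_blue','mark_yellow','mark_red','start_top'])
# red cap top ellipse
f=s['frame'].astype(int); m=((f[...,0]>110)&(f[...,1]<70)&(f[...,2]<70)).astype('uint8')
n,l,st,c=cv2.connectedComponentsWithStats(m)
for i in range(1,n):
    if st[i,4]>60: print('red',st[i],c[i])
delta([.553,.171,.120],-155)
```

```text
t 3.93 pos [0.5549 0.1689 0.2921] ori [-1.7998e+02 -1.2000e-01 -1.5547e+02] q [  36.2   10.2   -7.4   -0.   -72.6 -101.7] F [-0.1  0.5  0.4] open 0.0871
wrist cap [([0.5566, 0.1723, 0.0785], 0.79)]
wrist cap_mid [([0.5521, 0.172, 0.1091], 0.96)]
wrist selector_seat []
wrist mark_blue [([0.621, 0.2089, 0.0648], 0.53)]
wrist mark_yellow [([0.5961, 0.2334, 0.0686], 0.86)]
wrist mark_red [([0.6308, 0.1718, 0.0703], 0.59), ([0.5747, 0.1512, -0.0002], 0.16)]
wrist start_top [([0.5564, 0.0591, 0.0923], 0.89)]
red [ 300  192   58   55 2483] [328.47160693 219.40394684]
red [285 265  17  16 213] [293.01877934 272.85446009]
tool delta cm [-0.02  0.38 17.38]
rotvec tool deg [ 0.01  0.04 -0.56]
```

View pics/w2.png

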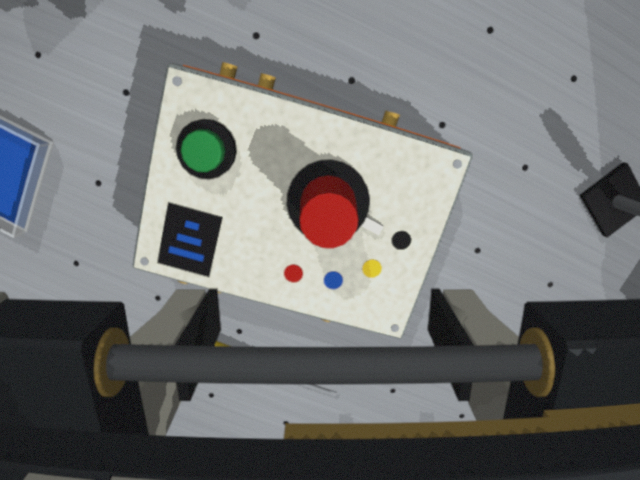

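The wrist view shows the cap top at (329,220), its white tab at (373,226), and the black dot at (401,240). Yellow is at (372,268), blue at (333,280), red at (293,273), and the green button at (203,151). I'll descend on the cap.

Emit:
{"method": "play_rows", "body": {"plan": [[0, 0.1, 3.5, 0, 0, 0], [0, 0.1, 3.5, 0, 0, 0], [0, 0.1, 3.5, 0, 0, 0], [0, 0, 3.0, 0, 0, 0], [0, 0, 2.0, 0, 0, 0], [0, 0, 1.2, 0, 0, 0], [0, 0, 0.6, 0, 0, 0], [0, 0, 0, 0, 0, 0]]}}

```text
clock: 5.0
tool_pos: [0.5525, 0.1704, 0.1193]
orientation: [-180.0, -0.1, -155.5]
force: [0.2, -0.8, 0.2]
opening: 0.087
gripper_force: 0.0
```

Emit:
{"method": "play_rows", "body": {"plan": [[0, 0, 0, 0, 0, 0], [0, 0, 0, 0, 0, 0], [0, 0, 0, 0, 0, 0], [0, 0, 0, 0, 0, 0], [0, 0, 0, 0, 0, 0], [0, 0, 0, 0, 0, 0]], "grip": 3.0}}

```text
clock: 5.5
tool_pos: [0.5532, 0.1712, 0.1208]
orientation: [180.0, 0.0, -155.5]
force: [-0.2, 0.5, -0.2]
opening: 0.0525
gripper_force: 0.0
```

Run:
```python
from h import *
from scipy.optimize import least_squares
pose()
s=dict(np.load('w2.npz')); f=s['frame'].astype(int)
def cen(u,v,r=11):
    p=f[v-r:v+r+1,u-r:u+r+1]; w=np.abs(p-np.array([225,225,210])).sum(2); w=(w>200)
    y,x=np.nonzero(w); return [x.mean()+u-r,y.mean()+v-r]
px=[cen(401,240),cen(372,268),cen(333,280),cen(293,273)]; W=pix2w(s,px,.07)[:,:2]; print(W)
a=np.array([0,.5,1,1.5])
fun=lambda q:(W-np.c_[q[0]+.075*np.cos(q[2]-a),q[1]+.075*np.sin(q[2]-a)]).ravel()
r=least_squares(fun,[.553,.171,1.5]); print('axis',r.x[:2],'tab yaw',np.degrees(r.x[2]),'res mm',np.round(1000*r.fun,1))
print('captop',pix2w(s,[329,220],.138),'btn',pix2w(s,[203.5,151],.092))
```

```text
t 5.5 pos [0.5532 0.1712 0.1208] ori [ 1.7999e+02  4.0000e-02 -1.5549e+02] q [  36.5   17.9  -21.    -0.   -51.1 -102. ] F [-0.2  0.5 -0.2] open 0.0525
[[0.5584336  0.24772638]
 [0.59574479 0.23195646]
 [0.61871111 0.20842265]
 [0.62784948 0.1722321 ]]
axis [0.55311617 0.17205548] tab yaw 85.40460897273022 res mm [-0.7  0.9  1.5 -2.8 -0.6  1.  -0.3  0.9]
captop [[0.5517391  0.17270336 0.138     ]] btn [[0.55261569 0.06354859 0.092     ]]
```

Emit:
{"method": "play_rows", "body": {"plan": [[0, 0, 0, 0, 0, 0], [0, 0, 0, 0, 0, 0], [0, 0, 0, 0, 0, 0], [0, 0, 0, 0, 0, 0], [0, 0, 0, 0, 0, 0]]}}

```text
clock: 5.92
tool_pos: [0.5531, 0.1712, 0.1205]
orientation: [-180.0, 0.0, -155.5]
force: [-1.3, -0.4, 2.6]
opening: 0.0447
gripper_force: 30.0
```

Emit:
{"method": "play_rows", "body": {"plan": [[0, 0, -0.5, 0, 0, 0], [0, 0, -1.0, 0, 0, 0], [0, 0, -1.5, 0, 0, 0], [0, 0, -2.0, 0, 0, 0], [0, 0, -2.0, 0, 0, 0], [0, 0, -2.0, 0, 0, 0], [0, 0, 0, 0, 0, 0]]}}

```text
clock: 6.5
tool_pos: [0.5551, 0.1719, 0.2156]
orientation: [-180.0, 0.4, -155.4]
force: [1.6, 0.4, -0.3]
opening: 0.044
gripper_force: 30.0
```

Run:
```python
from h import *
o=pose(); print(o['gripper_force'])
delta([.676,-.182,.2],-155)
```

```text
t 6.5 pos [0.5551 0.1719 0.2156] ori [-180.      0.4  -155.45] q [ 3.65e+01  1.28e+01 -1.43e+01  1.00e-01 -6.25e+01 -1.02e+02] F [ 1.6  0.4 -0.3] open 0.044
29.967022016644478
tool delta cm [  3.71 -37.21   1.54]
rotvec tool deg [-0.    0.4  -0.45]
```

Emit:
{"method": "play_rows", "body": {"plan": [[0.37, -3.72, 0, 0, 0, 0], [0.37, -3.72, 0, 0, 0, 0], [0.37, -3.72, 0, 0, 0, 0], [0.37, -3.72, 0, 0, 0, 0], [0.37, -3.72, 0, 0, 0, 0], [0.37, -3.72, 0, 0, 0, 0], [0.37, -3.72, 0, 0, 0, 0], [0.37, -3.72, 0, 0, 0, 0], [0.37, -3.72, 0, 0, 0, 0], [0.37, -3.72, 0, 0, 0, 0], [0, 0, 0, 0, 0, 0], [0, 0, 0, 0, 0, 0]]}}

```text
clock: 7.5
tool_pos: [0.6736, -0.1851, 0.2098]
orientation: [180.0, -0.1, -155.7]
force: [-0.3, 1.2, -1.2]
opening: 0.0442
gripper_force: 30.0
```

Run:
```python
from h import *
o=pose(); print(o['gripper_force'])
for c in ['top','scene']: snapshot(c); spots(c,['tray','cap_mid','cap'])
delta([.676,-.182,.046],-155)
```

```text
t 7.5 pos [ 0.6736 -0.1851  0.2098] ori [ 1.7998e+02 -6.0000e-02 -1.5568e+02] q [  0.6  24.    1.2   0.  -67.3 -66.3] F [-0.3  1.2 -1.2] open 0.0442
29.966521505266428
top tray [([0.6766, -0.1812, -0.0006], 0.81)]
top cap_mid [([0.6719, -0.1857, 0.1972], 0.64)]
top cap [([0.6736, -0.1858, 0.1648], 0.44), ([0.4374, 0.4562, 0.0017], 0.39)]
scene tray [([0.6796, -0.181, -0.0008], 0.97), ([0.5545, 0.0624, 0.0974], 0.61), ([0.4475, -0.1721, 0.0018], 0.28)]
scene cap_mid [([0.677, -0.1819, 0.1964], 0.48)]
scene cap [([0.6763, -0.1841, 0.1665], 0.49), ([0.6782, -0.1823, -0.0029], 0.21)]
tool delta cm [-0.18 -0.11 16.48]
rotvec tool deg [-0.01  0.03 -0.41]
```

Emit:
{"method": "play_rows", "body": {"plan": [[-0.1, 0, 3, 0, 0, 0], [-0.1, 0, 3, 0, 0, 0], [0, 0, 3, 0, 0, 0], [0, 0, 3, 0, 0, 0], [0, 0, 2, 0, 0, 0], [0, 0, 1.2, 0, 0, 0], [0, 0, 0.6, 0, 0, 0], [0, 0, 0.4, 0, 0, 0], [0, 0, 0, 0, 0, 0], [0, 0, 0, 0, 0, 0]]}}

```text
clock: 8.73
tool_pos: [0.6764, -0.1819, 0.0497]
orientation: [-179.9, 0.1, -155.5]
force: [1.2, 0.4, -0.6]
opening: 0.044
gripper_force: 30.0
```

Emit:
{"method": "play_rows", "body": {"plan": [[0, 0, 0, 0, 0, 0], [0, 0, 0, 0, 0, 0], [0, 0, 0, 0, 0, 0], [0, 0, 0, 0, 0, 0], [0, 0, 0, 0, 0, 0], [0, 0, 0, 0, 0, 0]], "grip": 8.0}}

```text
clock: 9.23
tool_pos: [0.6756, -0.1819, 0.0485]
orientation: [-180.0, 0.0, -155.5]
force: [0.5, -0.4, -1.2]
opening: 0.0774
gripper_force: 0.0
```

Emit:
{"method": "play_rows", "body": {"plan": [[0, 0, -1, 0, 0, 0], [0, 0, -2, 0, 0, 0], [0, 0, -3, 0, 0, 0], [0, 0, -4, 0, 0, 0], [0, 0, -4, 0, 0, 0], [0, 0, -4, 0, 0, 0], [0, 0, 0, 0, 0, 0]]}}

```text
clock: 9.82
tool_pos: [0.6792, -0.1831, 0.2397]
orientation: [-179.5, 0.7, -155.4]
force: [2.0, 0.1, 2.3]
opening: 0.0802
gripper_force: 0.0
```

Run:
```python
from h import *
o=pose()
s=snapshot('top'); save(s,'top2'); spots('top',['tray','cap_mid'])
snapshot('scene'); spots('scene',['tray','cap_mid'])
delta([.449,-.1685,.25],-209.5)
```

```text
t 9.82 pos [ 0.6792 -0.1831  0.2397] ori [-179.5     0.67 -155.42] q [  0.8  22.9   3.4   0.2 -69.7 -66.3] F [2.  0.1 2.3] open 0.0802
top tray [([0.6751, -0.1812, 0.0027], 0.76)]
top cap_mid [([0.6736, -0.1813, 0.0015], 0.68), ([0.6738, -0.1822, 0.0341], 0.57)]
scene tray [([0.6778, -0.1814, -0.0002], 0.79)]
scene cap_mid [([0.6781, -0.1835, 0.031], 0.77)]
tool delta cm [20.   10.58 -2.25]
rotvec tool deg [ 1.000e-02 -1.500e-01  5.401e+01]
```

Emit:
{"method": "play_rows", "body": {"plan": [[3.34, 1.77, 0, 0, 0, 0], [3.34, 1.77, 0, 0, 0, 0], [3.34, 1.77, 0, 0, 0, 0], [3.34, 1.77, 0, 0, 0, 0], [3.34, 1.77, 0, 0, 0, 0], [3.34, 1.77, 0, 0, 0, 0], [0, 0, 0, 0, 0, 6.75], [0, 0, 0, 0, 0, 6.75], [0, 0, 0, 0, 0, 6.75], [0, 0, 0, 0, 0, 6.75], [0, 0, 0, 0, 0, 6.75], [0, 0, 0, 0, 0, 6.75], [0, 0, 0, 0, 0, 6.75], [0, 0, 0, 0, 0, 6.75], [0, 0, 0, 0, 0, 0], [0, 0, 0, 0, 0, 0], [0, 0, 0, 0, 0, 0]]}}

```text
clock: 11.53
tool_pos: [0.4489, -0.1684, 0.2279]
orientation: [-180.0, -0.1, 150.7]
force: [-0.2, -0.0, 0.3]
opening: 0.0799
gripper_force: 0.0
```

Run:
```python
from h import *
o=pose()
s=snapshot('wrist'); save(s,'w3'); np.savez('w3.npz',**s); spots('wrist',['handle','handle_grip'])
snapshot('top'); spots('top',['handle_grip'])
snapshot('scene'); spots('scene',['handle_grip'])
delta([.449,-.1685,.05],-209.5)
```

```text
t 11.53 pos [ 0.4489 -0.1684  0.2279] ori [-1.7997e+02 -5.0000e-02  1.5074e+02] q [   3.     2.7  -24.6    0.   -62.8 -122.3] F [-0.2 -0.   0.3] open 0.0799
wrist handle [([0.3201, -0.2084, -0.0006], 0.64), ([0.3632, -0.0543, 0.0028], 0.59)]
wrist handle_grip [([0.4517, -0.1662, 0.0453], 0.98), ([0.3177, -0.209, 0.0498], 0.82), ([0.3618, -0.0536, 0.0527], 0.8)]
top handle_grip [([0.3161, -0.2106, 0.0515], 0.67), ([0.4511, -0.1688, 0.0478], 0.61), ([0.3668, -0.0535, 0.0495], 0.43)]
scene handle_grip [([0.3685, -0.0543, 0.0499], 0.97), ([0.3215, -0.2133, 0.0461], 0.9), ([0.4496, -0.1728, 0.0516], 0.69)]
tool delta cm [ 1.000e-02 -1.000e-02  1.784e+01]
rotvec tool deg [0.   0.   0.05]
```

View pics/w3.png

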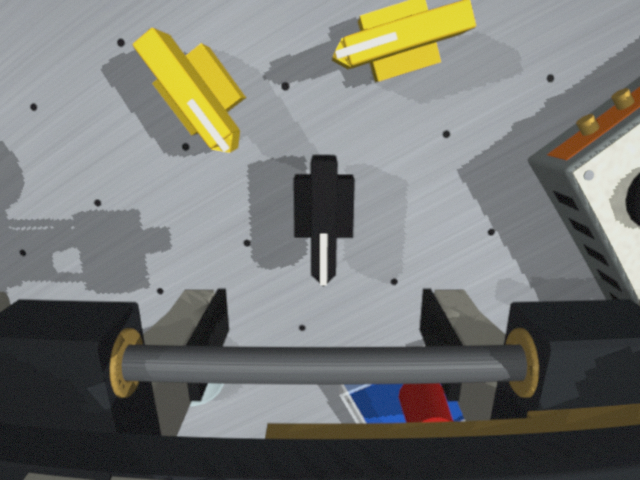

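The wrist view shows the black handle aligned upright with the tool at column 323, between the fingers, and its white line from (323,234) to (323,284). I'll check with the line fit as I descend.

Emit:
{"method": "play_rows", "body": {"plan": [[0, 0, 3, 0, 0, 0], [0, 0, 3, 0, 0, 0], [0, 0, 3, 0, 0, 0], [0, 0, 3, 0, 0, 0], [0, 0, 2.5, 0, 0, 0], [0, 0, 1.5, 0, 0, 0], [0, 0, 0, 0, 0, 0], [0, 0, 0, 0, 0, 0]]}}

```text
clock: 12.55
tool_pos: [0.4488, -0.1685, 0.0681]
orientation: [-179.9, -0.1, 150.5]
force: [0.5, 0.3, 0.7]
opening: 0.0799
gripper_force: 0.0
```

Run:
```python
from h import *
s=dict(np.load('w3.npz'))
whiteline(s,(305,225,340,292),.062,190)
print(pix2w(s,[[323,285],[323,155]],.062))
o=pose(); delta([.449,-.1685,.05],-209.5)
```

```text
line px 270 dir deg -29.938974 ends [ 0.45956087 -0.17455778] [ 0.49510044 -0.19502613]
[[ 0.49589092 -0.19530954  0.062     ]
 [ 0.40796178 -0.14594542  0.062     ]]
t 12.55 pos [ 0.4488 -0.1685  0.0681] ori [-1.7993e+02 -9.0000e-02  1.5054e+02] q [   3.    13.7  -36.4    0.   -40.  -122.5] F [0.5 0.3 0.7] open 0.0799
tool delta cm [-0.01  0.01  1.81]
rotvec tool deg [-0.07 -0.09  0.04]
```

Emit:
{"method": "play_rows", "body": {"plan": [[0, 0, 1, 0, 0, 0], [0, 0, 0.8, 0, 0, 0], [0, 0, 0, 0, 0, 0]]}}

```text
clock: 12.8
tool_pos: [0.4491, -0.1684, 0.0503]
orientation: [180.0, -0.0, 150.5]
force: [-0.4, -0.1, -0.0]
opening: 0.0798
gripper_force: 0.0
```

Emit:
{"method": "play_rows", "body": {"plan": [[0, 0, 0, 0, 0, 0], [0, 0, 0, 0, 0, 0], [0, 0, 0, 0, 0, 0], [0, 0, 0, 0, 0, 0], [0, 0, 0, 0, 0, 0], [0, 0, 0, 0, 0, 0], [0, 0, 0, 0, 0, 0], [0, 0, 0, 0, 0, 0], [0, 0, 0, 0, 0, 0], [0, 0, 0, 0, 0, 0], [0, 0, 0, 0, 0, 0], [0, 0, 0, 0, 0, 0]], "grip": 0.5}}

```text
clock: 13.8
tool_pos: [0.4491, -0.1684, 0.0504]
orientation: [-180.0, -0.0, 150.5]
force: [-0.0, -0.4, 0.3]
opening: 0.0193
gripper_force: 30.0
```

Emit:
{"method": "play_rows", "body": {"plan": [[0, 0, -0.5, 0, 0, 0], [0, 0, -1.5, 0, 0, 0], [0, 0, -3, 0, 0, 0], [0, 0, -3.5, 0, 0, 0], [0, 0, -3.5, 0, 0, 0], [0, 0, -3, 0, 0, 0], [0, 0, -2, 0, 0, 0], [0, 0, 0, 0, 0, 0], [0, 0, 0, 0, 0, 0]]}}

```text
clock: 14.55
tool_pos: [0.4495, -0.1683, 0.2216]
orientation: [179.9, 0.1, 150.5]
force: [-0.5, 0.2, -1.7]
opening: 0.0198
gripper_force: 30.0
```

Run:
```python
from h import *
s=snapshot('wrist'); save(s,'w4'); np.savez('w4.npz',**s)
print('grip',get_obs()['gripper_force'])
o=pose(); delta([.553,.172,.20],-94.6)
spots('wrist',['handle_grip'])
```

```text
grip 29.999670088291168
t 14.6 pos [ 0.4487 -0.1683  0.2203] ori [179.96   0.   150.49] q [   3.     3.   -25.4   -0.   -61.7 -122.5] F [-0.2  0.8 -2.7] open 0.0199
tool delta cm [ 7.68 34.75  2.05]
rotvec tool deg [ 2.0000e-02  4.0000e-02 -1.1491e+02]
wrist handle_grip [([0.3602, -0.0564, 0.0514], 0.68), ([0.4536, -0.1706, 0.2193], 0.65), ([0.3185, -0.2075, 0.0512], 0.65)]
```

View pics/w4.png

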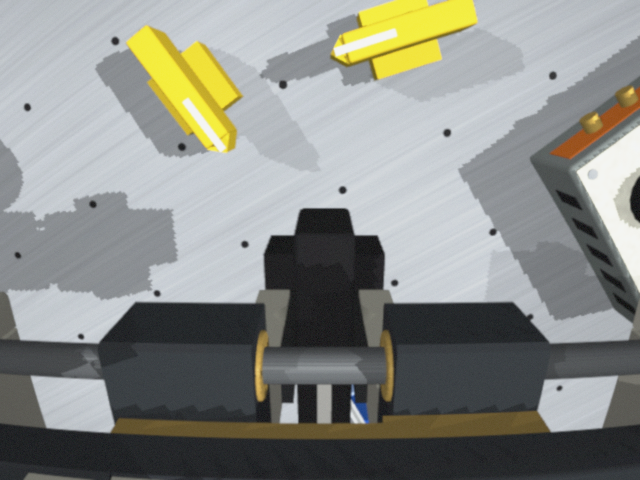

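The wrist view shows the black handle gripped upright at about (325,260), well centred between the pads. Next I'll measure the bare shaft from the top and scene cameras.

Run:
```python
from h import *
s4=dict(np.load('w4.npz')); print('back end',pix2w(s4,[326,209],.232))
t=snapshot('top'); c=snapshot('scene'); np.savez('t3.npz',**t); np.savez('c3.npz',**c)
for k in ['top','scene']: spots(k,['selector_seat'])
A=cv2.resize(t['frame'][190:260,220:290],(400,400),interpolation=cv2.INTER_CUBIC)
B=cv2.resize(c['frame'][195:265,320:390],(400,400),interpolation=cv2.INTER_CUBIC)
cv2.imwrite('pics/shaft.png',np.hstack([A,B])[:,:,::-1])
```

```text
back end [[ 0.40544355 -0.1423914   0.232     ]]
top selector_seat [([0.5535, 0.1685, 0.0803], 0.95), ([0.4485, -0.1695, 0.1721], 0.66)]
scene selector_seat [([0.5531, 0.1725, 0.0799], 0.86)]
```

View pics/shaft.png

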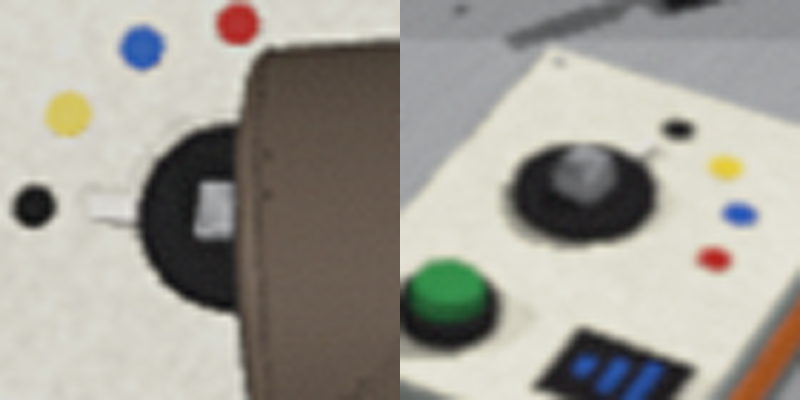

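The left crop (top camera) shows the arm hiding half the collar, with collar centre at crop (233,217), and the tab pointing to the black dot. The right crop (scene) shows the shaft top at (589,157) and the collar centre at about (584,191).

Run:
```python
from h import *
s4=dict(np.load('w4.npz')); o=R.from_euler('xyz',[180,0,150.5],degrees=True); T=np.array([.4487,-.1683,.2203])
loc=lambda uv,z: np.round(1000*o.inv().apply(pix2w(s4,uv,z)-T),1)
print('hub back corners',loc([[270,236],[381,236]],.1963))
print('bar back corners',loc([[301,209],[349,209]],.2323))
s3=dict(np.load('w3.npz')); T3=np.array([.4489,-.1684,.2279])
print('w3 hub back, bar back',[np.round(1000*o.inv().apply(pix2w(s3,p,z)-T3),1).tolist() for p,z in [([[294,176],[353,176]],.026),([[311,155],[336,155]],.062)]])
c=dict(np.load('c3.npz')); t=dict(np.load('t3.npz'))
print('scene shaft top',pix2w(c,[320+189/5.714,195+157/5.714],.098),'collar',pix2w(c,[320+184/5.714,195+190/5.714],.078))
print('top collar',pix2w(t,[220+233/5.714,190+217/5.714],.077))
for nm,s,P in [('scene',c,[(679-400,129),(726-400,168),(740-400,214),(715-400,259)]),('top',t,[(34,206),(69,114),(142,48),(238,24)])]:
    off=(320,195) if nm=='scene' else (220,190)
    W=pix2w(s,[(off[0]+a/5.714,off[1]+b/5.714) for a,b in P],.07)[:,:2]
    from scipy.optimize import least_squares
    a=np.array([0,.5,1,1.5]); r=least_squares(lambda q:(W-np.c_[q[0]+.075*np.cos(q[2]-a),q[1]+.075*np.sin(q[2]-a)]).ravel(),[.553,.171,1.5]); print(nm,r.x,np.degrees(r.x[2]),np.round(1000*r.fun,1))
```

```text
hub back corners [[ 30.1 -21.3  24. ]
 [ 30.   24.   24. ]]
bar back corners [[ 50.5  -6.6 -12. ]
 [ 50.5   8.4 -12. ]]
w3 hub back, bar back [[[25.4, -24.0, 201.9], [25.6, 23.6, 201.9]], [[46.7, -9.2, 165.9], [46.7, 8.7, 165.9]]]
scene shaft top [[0.55965555 0.16840365 0.098     ]] collar [[0.55838287 0.16776786 0.078     ]]
top collar [[0.55250078 0.17158541 0.077     ]]
scene [0.55635421 0.17142615 1.49153495] 85.45865736214752 [-0.2  0.2  0.3 -0.5 -0.   0.2 -0.   0. ]
top [0.55310095 0.17240692 1.49309096] 85.54781065064444 [ 0.   0.1 -0.  -0.2  0.   0.1 -0.   0. ]
```

Run:
```python
from h import *
o=R.from_euler('xyz',[180,0,150.5],degrees=True)
for n,T,P in [('w4',[.4487,-.1683,.2203],[([[271,236],[380,236]],.1703),([[265,250],[384,250]],.1963),([[301,209],[349,209]],.1963),([[297,240],[355,240]],.2323)]),('w3',[.4489,-.1684,.2279],[([[294,176],[353,176]],.0),([[311,155],[336,155]],.026)])]:
    s=dict(np.load(n+'.npz'))
    for uv,z in P: print(n,np.round(1000*o.inv().apply(pix2w(s,uv,z)-np.array(T)),1).tolist())
```

```text
w4 [[21.7, -24.2, 50.0], [21.7, 27.2, 50.0]]
w4 [[24.0, -23.6, 24.0], [24.0, 25.4, 24.0]]
w4 [[41.4, -8.5, 24.0], [41.4, 10.7, 24.0]]
w4 [[40.3, -8.0, -12.0], [40.3, 10.5, -12.0]]
w3 [[21.0, -25.9, 227.9], [21.2, 25.4, 227.9]]
w3 [[42.3, -10.2, 201.9], [42.4, 9.7, 201.9]]
```

Emit:
{"method": "play_rows", "body": {"plan": [[0.84, 3.845, 0, 0, 0, 0], [0.84, 3.845, 0, 0, 0, 0], [0.84, 3.845, 0, 0, 0, 0], [0.84, 3.845, 0, 0, 0, 0], [0.84, 3.845, 0, 0, 0, 0], [0.84, 3.845, 0, 0, 0, 0], [0.84, 3.845, 0, 0, 0, 0], [0.84, 3.845, 0, 0, 0, 0], [0.84, 3.845, 0, 0, 0, 0], [0, 0, 0, 0, 0, 0]]}}

```text
clock: 15.68
tool_pos: [0.5555, 0.1755, 0.2189]
orientation: [-180.0, 0.0, 150.7]
force: [0.6, 0.5, -0.8]
opening: 0.02
gripper_force: 30.0
```

Emit:
{"method": "play_rows", "body": {"plan": [[0, 0, 0, 0, 0, -6.76], [0, 0, 0, 0, 0, -6.76], [0, 0, 0, 0, 0, -6.76], [0, 0, 0, 0, 0, -6.76], [0, 0, 0, 0, 0, -6.76], [0, 0, 0, 0, 0, -6.76], [0, 0, 0, 0, 0, -6.76], [0, 0, 0, 0, 0, -6.76], [0, 0, 0, 0, 0, -6.76], [0, 0, 0, 0, 0, -6.76], [0, 0, 0, 0, 0, -6.76], [0, 0, 0, 0, 0, -6.76], [0, 0, 0, 0, 0, -6.76], [0, 0, 0, 0, 0, -6.76], [0, 0, 0, 0, 0, -6.76], [0, 0, 0, 0, 0, -6.76], [0, 0, 0, 0, 0, -6.76], [0, 0, 0, 0, 0, 0], [0, 0, 0, 0, 0, 0]]}}

```text
clock: 17.27
tool_pos: [0.5535, 0.1699, 0.2196]
orientation: [179.9, -0.0, -94.8]
force: [-0.3, -0.7, -1.3]
opening: 0.0198
gripper_force: 30.0
```

Run:
```python
from h import *
for k in ['scene','top','wrist']:
    s=snapshot(k); spots(k,['handle_grip','handle','selector_seat'])
    np.savez('v_'+k+'.npz',**s)
A=s['frame']; B=cv2.resize(dict(np.load('v_scene.npz'))['frame'][150:270,290:410],(160*3,160*3),interpolation=cv2.INTER_CUBIC)
cv2.imwrite('pics/pre.png',np.hstack([A[:, 160:480],B])[:,:,::-1])
pose(); delta([.5535,.1703,.15],-94.6)
```

```text
scene handle_grip [([0.5545, 0.1731, 0.2213], 0.96), ([0.3675, -0.0562, 0.0511], 0.89), ([0.3228, -0.216, 0.0472], 0.79)]
scene handle [([0.3613, -0.0513, 0.0059], 0.94), ([0.5544, 0.1704, 0.1682], 0.64), ([0.3176, -0.2095, -0.0014], 0.61)]
scene selector_seat [([0.5281, -0.3732, -0.0018], 0.72), ([0.5553, 0.1722, 0.0787], 0.7)]
top handle_grip [([0.3165, -0.2118, 0.051], 0.73), ([0.367, -0.0523, 0.0507], 0.57)]
top handle [([0.3637, -0.057, 0.0019], 0.87), ([0.5518, 0.1726, 0.1752], 0.46)]
top selector_seat [([0.5538, 0.1707, 0.0808], 0.64)]
wrist handle_grip [([0.554, 0.1718, 0.2195], 0.58)]
wrist handle [([0.5544, 0.173, 0.174], 0.56)]
wrist selector_seat [([0.556, 0.0589, 0.0919], 0.15)]
t 17.87 pos [0.5537 0.17   0.2204] ori [-180.      0.    -94.58] q [ 36.4  12.6 -13.8  -0.  -63.6 -41. ] F [ 0.4 -0.1 -1. ] open 0.0198
tool delta cm [-0.03  0.02  7.04]
rotvec tool deg [-0.    0.    0.02]
```

View pics/pre.png

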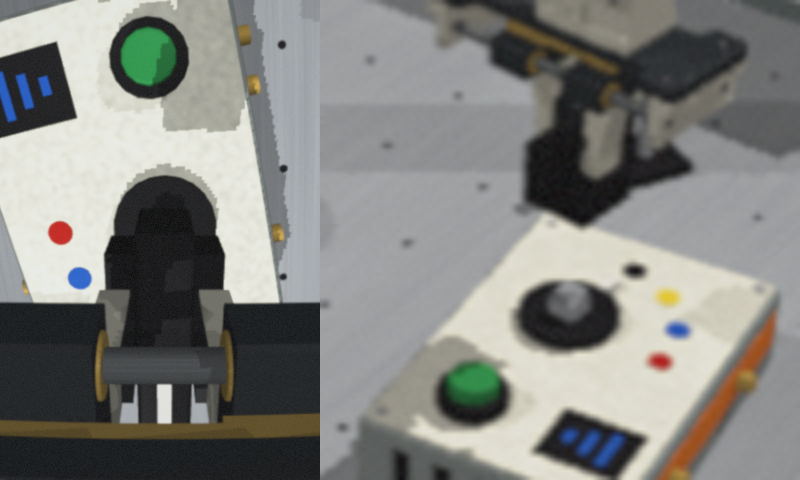

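The left half (wrist) shows the handle over the collar at (165,215), aligned. The right half (scene) shows it hanging above the bare shaft at (570,300) with its nose toward the black dot. I'll lower it in stages.

Emit:
{"method": "play_rows", "body": {"plan": [[0, 0, 2, 0, 0, 0], [0, 0, 2, 0, 0, 0], [0, 0, 1.5, 0, 0, 0], [0, 0, 1, 0, 0, 0], [0, 0, 0.3, 0, 0, 0], [0, 0, 0.3, 0, 0, 0], [0, 0, 0.3, 0, 0, 0], [0, 0, 0.3, 0, 0, 0], [0, 0, 0, 0, 0, 0]]}}

```text
clock: 18.62
tool_pos: [0.5537, 0.1701, 0.1434]
orientation: [-180.0, 0.0, -94.6]
force: [-0.6, 0.2, -1.2]
opening: 0.0201
gripper_force: 30.0
```

Emit:
{"method": "play_rows", "body": {"plan": [[0, 0, 0.2, 0, 0, 0], [0, 0, 0.2, 0, 0, 0], [0, 0, 0.2, 0, 0, 0], [0, 0, 0, 0, 0, 0]]}}

```text
clock: 18.95
tool_pos: [0.5535, 0.1699, 0.137]
orientation: [180.0, -0.0, -94.6]
force: [-0.3, -0.9, -0.9]
opening: 0.0197
gripper_force: 30.0
```

Entering cleanly; continue to the seat.

Emit:
{"method": "play_rows", "body": {"plan": [[0, 0, 0.2, 0, 0, 0], [0, 0, 0.2, 0, 0, 0], [0, 0, 0.2, 0, 0, 0], [0, 0, 0, 0, 0, 0], [0, 0, 0, 0, 0, 0]]}}

```text
clock: 19.37
tool_pos: [0.5535, 0.1699, 0.1311]
orientation: [180.0, -0.0, -94.6]
force: [0.4, -0.3, -1.4]
opening: 0.0201
gripper_force: 30.0
```

Emit:
{"method": "play_rows", "body": {"plan": [[0, 0, 0.15, 0, 0, 0], [0, 0, 0.15, 0, 0, 0], [0, 0, 0, 0, 0, 0], [0, 0, 0, 0, 0, 0], [0, 0, 0, 0, 0, 0]]}}

```text
clock: 19.78
tool_pos: [0.5537, 0.1699, 0.1284]
orientation: [-180.0, -0.0, -94.6]
force: [-0.7, -2.3, -0.8]
opening: 0.0199
gripper_force: 30.0
```

Emit:
{"method": "play_rows", "body": {"plan": [[0, 0, 0.1, 0, 0, 0], [0, 0, 0.1, 0, 0, 0], [0, 0, 0, 0, 0, 0], [0, 0, 0, 0, 0, 0], [0, 0, 0, 0, 0, 0]]}}

```text
clock: 20.2
tool_pos: [0.5538, 0.1699, 0.1283]
orientation: [-179.9, 0.0, -94.5]
force: [-6.4, -2.2, 15.0]
opening: 0.0196
gripper_force: 30.0
```

Run:
```python
from h import *
o=pose(); print(o['moment'])
for k in ['scene','top','wrist']:
    s=snapshot(k); spots(k,['handle_grip','handle','handle_aim'])
```

```text
t 20.2 pos [0.5538 0.1699 0.1283] ori [-1.7994e+02  1.0000e-02 -9.4530e+01] q [ 36.4  17.5 -20.5   0.  -52.  -41. ] F [-6.4 -2.2 15. ] open 0.0196
[-0.82027454  2.49620124  0.02182837]
scene handle_grip [([0.3683, -0.0572, 0.0497], 0.93), ([0.3191, -0.2095, 0.0454], 0.83), ([0.5544, 0.171, 0.1296], 0.71)]
scene handle [([0.3197, -0.2081, -0.0021], 0.69), ([0.366, -0.0532, 0.0017], 0.6), ([0.5529, 0.1709, 0.0783], 0.56)]
scene handle_aim [([0.3514, -0.1319, -0.0006], 0.85), ([0.3946, -0.2023, -0.0051], 0.75), ([0.6773, -0.1823, 0.0017], 0.65)]
top handle_grip [([0.3662, -0.0537, 0.0526], 0.91), ([0.3185, -0.2099, 0.0511], 0.88), ([0.5548, 0.1759, 0.1296], 0.6)]
top handle [([0.3225, -0.2072, -0.0014], 0.64), ([0.3616, -0.0511, 0.0012], 0.56), ([0.5566, 0.172, 0.0824], 0.48)]
top handle_aim []
wrist handle_grip [([0.5527, 0.1753, 0.126], 0.8)]
wrist handle [([0.5522, 0.1729, 0.078], 0.85)]
wrist handle_aim [([0.5567, 0.1767, 0.1265], 0.7)]
```

Emit:
{"method": "play_rows", "body": {"plan": [[0, 0, -0.15, 0, 0, 0], [0, 0.02, 0, 0, 0, 6.37], [0, 0.02, 0, 0, 0, 6.37], [0, 0.02, 0, 0, 0, 6.37], [0, 0.02, 0, 0, 0, 6.37], [0, 0.02, 0, 0, 0, 6.37], [0, 0.02, 0, 0, 0, 6.37], [0, 0.02, 0, 0, 0, 6.37], [0, 0.02, 0, 0, 0, 6.37], [0, 0.02, 0, 0, 0, 6.37], [0, 0, 0, 0, 0, 0], [0, 0, 0, 0, 0, 0], [0, 0, 0, 0, 0, 0]]}}

```text
clock: 21.88
tool_pos: [0.5519, 0.1709, 0.1284]
orientation: [180.0, -0.0, -151.9]
force: [-3.4, -1.2, 5.7]
opening: 0.0192
gripper_force: 30.0
```

Run:
```python
from h import *
o=pose(); print(o['moment'])
for k in ['scene','wrist']:
    s=snapshot(k); spots(k,['handle_grip','handle','handle_aim'])
```

```text
t 21.88 pos [0.5519 0.1709 0.1284] ori [ 1.7999e+02 -1.0000e-02 -1.5186e+02] q [ 36.6  17.4 -20.6  -0.  -52.  -98.4] F [-3.4 -1.2  5.7] open 0.0192
[-0.41156105  1.41221742  0.0342294 ]
scene handle_grip [([0.3226, -0.2132, 0.0464], 0.73), ([0.5542, 0.1687, 0.1263], 0.7), ([0.3657, -0.0534, 0.0486], 0.57)]
scene handle [([0.5517, 0.1709, 0.0779], 0.88), ([0.3651, -0.0534, 0.0026], 0.83), ([0.3163, -0.2094, -0.004], 0.8)]
scene handle_aim [([0.3932, -0.2023, -0.004], 0.92), ([0.6206, 0.2083, 0.0756], 0.81), ([0.3497, -0.1326, -0.002], 0.61)]
wrist handle_grip [([0.5552, 0.1768, 0.1278], 0.68)]
wrist handle [([0.553, 0.1736, 0.0787], 0.91)]
wrist handle_aim []
```

Handle aim (0.621, 0.208) matches blue (0.620, 0.208). Release and lift.

Emit:
{"method": "play_rows", "body": {"plan": [[0, 0, 0, 0, 0, 0], [0, 0, 0, 0, 0, 0], [0, 0, 0, 0, 0, 0], [0, 0, 0, 0, 0, 0], [0, 0, 0, 0, 0, 0], [0, 0, 0, 0, 0, 0]], "grip": 6.0}}

```text
clock: 22.78
tool_pos: [0.5522, 0.1709, 0.1277]
orientation: [180.0, -0.0, -151.9]
force: [0.3, 0.7, 0.1]
opening: 0.0546
gripper_force: 0.0
```

Emit:
{"method": "play_rows", "body": {"plan": [[0, 0, -0.5, 0, 0, 0], [0, 0, -1.5, 0, 0, 0], [0, 0, -2.5, 0, 0, 0], [0, 0, -3.5, 0, 0, 0], [0, 0, -3.5, 0, 0, 0], [0, 0, -3.5, 0, 0, 0], [0, 0, 0, 0, 0, 0], [0, 0, 0, 0, 0, 0]]}}

```text
clock: 23.45
tool_pos: [0.5531, 0.1714, 0.2808]
orientation: [180.0, 0.3, -151.9]
force: [-0.9, -0.2, -0.4]
opening: 0.0601
gripper_force: 0.0
```

Run:
```python
from h import *
o=pose()
for k in ['scene','top','wrist']:
    s=snapshot(k); spots(k,['handle','handle_aim','mark_blue','start_top']); np.savez('z_'+k+'.npz',**s)
cv2.imwrite('pics/seated.png',np.hstack([s['frame'][60:400,160:480], cv2.resize(dict(np.load('z_scene.npz'))['frame'][190:275,295:415],(480,340),interpolation=cv2.INTER_CUBIC)])[:,:,::-1])
delta([.5535,.0635,.25])
```

```text
t 23.45 pos [0.5531 0.1714 0.2808] ori [ 179.97    0.31 -151.89] q [ 36.6  10.2  -8.9   0.  -70.7 -98.5] F [-0.9 -0.2 -0.4] open 0.0601
scene handle [([0.5548, 0.1697, 0.0748], 0.81), ([0.3623, -0.0513, 0.0055], 0.66), ([0.3165, -0.2122, -0.0021], 0.56)]
scene handle_aim [([0.3915, -0.2022, -0.0062], 0.95), ([0.3534, -0.1277, 0.0024], 0.89), ([0.6193, 0.2068, 0.0743], 0.71)]
scene mark_blue [([0.6148, 0.2072, 0.0717], 0.46), ([0.5778, 0.1465, 0.0008], 0.17)]
scene start_top [([0.5531, 0.0645, 0.0931], 0.41), ([0.6177, 0.2098, 0.0738], 0.39), ([0.6805, -0.1806, 0.0028], 0.35)]
top handle [([0.5529, 0.1705, 0.0823], 0.84), ([0.3625, -0.0528, -0.0031], 0.66)]
top handle_aim []
top mark_blue []
top start_top [([0.5583, 0.0587, 0.0922], 0.64)]
wrist handle [([0.5532, 0.1706, 0.08], 0.56)]
wrist handle_aim []
wrist mark_blue [([0.5542, 0.1724, 0.0779], 0.69)]
wrist start_top [([0.5543, 0.0618, 0.0933], 0.83)]
tool delta cm [ 4.94 -9.53  2.78]
```

View pics/seated.png

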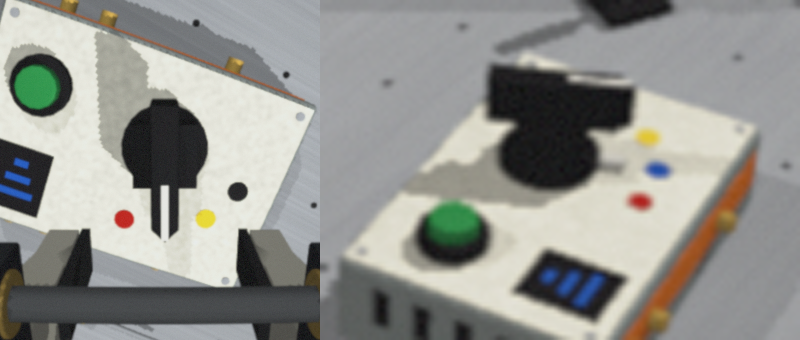

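The wrist crop (left) shows the nose and white line at (165,235), lying over the blue dot between red and yellow. The scene crop confirms the handle is down on its collar. Now I'll move over the button and close the fingers.

Emit:
{"method": "play_rows", "body": {"plan": [[1.24, -2.38, 0, 0, 0, 0], [1.24, -2.38, 0, 0, 0, 0], [1.23, -2.38, 0, 0, 0, 0], [1.23, -2.38, 0, 0, 0, 0], [0, 0, 0, 0, 0, -6.88], [0, 0, 0, 0, 0, -6.88], [0, 0, 0, 0, 0, -6.88], [0, 0, 0, 0, 0, -6.88], [0, 0, 0, 0, 0, -6.88], [0, 0, 0, 0, 0, -6.88], [0, 0, 0, 0, 0, -6.88], [0, 0, 0, 0, 0, -6.88], [0, 0, 0, 0, 0, -6.88], [0, 0, 0, 0, 0, 0], [0, 0, 0, 0, 0, 0]], "grip": 0}}

```text
clock: 25.45
tool_pos: [0.5534, 0.0636, 0.2779]
orientation: [-180.0, 0.0, -90.2]
force: [-0.6, -0.4, -0.3]
opening: 0.0005
gripper_force: 0.0
```

Run:
```python
from h import *
pose(); delta([.5535,.0630,.120],-90)
```

```text
t 25.45 pos [0.5534 0.0636 0.2779] ori [-180.     0.   -90.2] q [ 26.7   8.3 -11.5  -0.  -70.2 -26.9] F [-0.6 -0.4 -0.3] open 0.0005
tool delta cm [ 6.000e-02 -1.000e-02  1.579e+01]
rotvec tool deg [-0.   0.  -0.2]
```

Emit:
{"method": "play_rows", "body": {"plan": [[0, 0, 3.5, 0, 0, 0], [0, 0, 3.5, 0, 0, 0], [0, 0, 3.5, 0, 0, 0], [0, 0, 3, 0, 0, 0], [0, 0, 1.5, 0, 0, 0], [0, 0, 1.0, 0, 0, 0], [0, 0, 0, 0, 0, 0], [0, 0, 0, 0, 0, 0]]}}

```text
clock: 26.12
tool_pos: [0.5539, 0.0637, 0.1183]
orientation: [-180.0, -0.0, -90.1]
force: [0.5, -0.6, 0.7]
opening: 0.0007
gripper_force: 0.0
```

Emit:
{"method": "play_rows", "body": {"plan": [[0, 0, 0.4, 0, 0, 0], [0, 0, 0.4, 0, 0, 0], [0, 0, 0.3, 0, 0, 0], [0, 0, 0.3, 0, 0, 0], [0, 0, 0.2, 0, 0, 0], [0, 0, 0, 0, 0, 0], [0, 0, 0, 0, 0, 0], [0, 0, 0, 0, 0, 0]]}}

```text
clock: 26.78
tool_pos: [0.5547, 0.0641, 0.1048]
orientation: [-179.8, 0.0, -89.9]
force: [-6.3, 1.1, 22.1]
opening: 0.0004
gripper_force: 11.2
```

22 N against the 6 N spring, so the button is bottomed. Lift away.

Emit:
{"method": "play_rows", "body": {"plan": [[0, 0, -1, 0, 0, 0], [0, 0, -2, 0, 0, 0], [0, 0, -3, 0, 0, 0], [0, 0, -4, 0, 0, 0], [0, 0, -4, 0, 0, 0], [0, 0, -3, 0, 0, 0], [2, 0, 0, 0, 0, 0], [3, 0, 0, 0, 0, 0], [3, 0, 0, 0, 0, 0], [3, 0, 0, 0, 0, 0], [0, 0, 0, 0, 0, 0], [0, 0, 0, 0, 0, 0]]}}

```text
clock: 27.78
tool_pos: [0.553, -0.0478, 0.2717]
orientation: [180.0, 0.0, -90.1]
force: [0.7, 1.0, 0.5]
opening: 0.0003
gripper_force: 0.0
```

Run:
```python
from h import *
pose()
for k in ['scene','top']:
    s=snapshot(k); spots(k,['handle','handle_aim','cap_mid','tray','start_top','dish'])
```

```text
t 27.78 pos [ 0.553  -0.0478  0.2717] ori [179.97   0.   -90.14] q [ 15.3   8.3 -12.3  -0.  -69.4 -15.4] F [0.7 1.  0.5] open 0.0003
scene handle [([0.3649, -0.053, 0.0029], 0.97), ([0.5511, 0.1716, 0.0771], 0.63), ([0.317, -0.2093, -0.0013], 0.59)]
scene handle_aim [([0.3532, -0.1326, -0.0022], 0.96), ([0.6189, 0.2078, 0.0783], 0.85), ([0.3939, -0.2016, -0.0055], 0.83)]
scene cap_mid [([0.6781, -0.1804, 0.0313], 0.63), ([0.5542, 0.0657, 0.0957], 0.46)]
scene tray [([0.6773, -0.1818, 0.0004], 0.56), ([0.7773, 0.1944, 0.0019], 0.34)]
scene start_top [([0.5521, 0.0641, 0.0916], 0.67)]
scene dish [([0.5244, -0.3745, 0.0009], 0.96), ([0.7799, 0.1946, 0.0003], 0.56)]
top handle [([0.3204, -0.2086, -0.0006], 0.98), ([0.3623, -0.0508, -0.0017], 0.56)]
top handle_aim []
top cap_mid [([0.6775, -0.1814, 0.0352], 0.84), ([0.5286, -0.3738, -0.0025], 0.57)]
top tray [([0.6775, -0.1829, 0.0003], 0.91)]
top start_top [([0.5578, 0.0607, 0.0875], 0.67)]
top dish [([0.5294, -0.3735, -0.0037], 0.61)]
```

```bash
python3 -c "
from plant import close_job
print(close_job())"
```

```text
the job is handed in; nothing more can be done
None
```

I handed the job in at about 28 s; it gave no verdict, but my last checks showed the cap in the tray, the handle seated and aimed at the blue dot, and the button pressed fully and back out.

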